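# Park the blue spacer in the green corner of the squaring board

## Robot

A 7-joint arm with a two-finger parallel gripper is mounted at the origin on the work surface. World frame = base frame: x ahead of the robot, y to its left, z up, the work surface at z = 0. Lengths are in mm, angles in rad, forces in N, time in s.
With the tool pointing down it reaches from about 400 to 875 mm from the base axis. Payload 19.3 kg.
Tool frame: the origin (TCP) lies at the very end of the fingers, on their centre line; the grasp point (between the pads) lies 19 mm behind it (grip_point_offset is the z of the grasp point in the tool frame, in mm); z points along the fingers, x is the direction in which the jaws open and shut, and the axes are right-handed (so a half turn about z gives the same grasp; the last joint's range is limited). The gripper opens to 85 mm and grips with 20 to 120 N. Pads are 22 mm wide; open, the fingers measure 114 mm over their backs; the gripper's body (76 mm by 85 mm) begins 54 mm behind the grasp point. The pads swing forward as they close: fully open they stand 13 mm farther back than shut.
Start: joints at [1.22, 0.521, -0.036, 1.599, 0.021, 1.021, -0.113], TCP at [173.175, -600.521, 231.291] pointing down, gripper open.
Joint ranges: [-2.91, 2.91], [-0.3, 2.13], [-1.5, 1.42], [0.17, 2.43], [-1.26, 4.41], [0.16, 1.93], [-2.52, 2.52]. Speed limits (rad/s): [1.89, 1.89, 2.39, 2.39, 3.01, 3.01, 3.01].

## Interface

Orientations are given as a 3x3 rotation matrix whose columns are the frame's x, y, z axes.
In Python, from workcell import movep, movel, goto_joints, open_gripper, clamp, wait, inverse_kinematics, read_state, camera, PlanningError, finish_job, grip_point_offset gives the robot as it stands. Calls block until the motion is done:
- movep(position, orientation): joint-space move of the TCP to a pose.
- movel(position, frame=None, max_speed=150, guard=None): straight line of the TCP; frame=None keeps the orientation; max_speed is the mean speed in mm/s. With guard (N) it stops when the force on the tool has changed by that much, and returns True; else False.
- goto_joints(angles): joint-space move.
- open_gripper() and clamp(): open the fingers fully, or close them until they stop; the grip force is fixed at half the most.
- wait(seconds).
- inverse_kinematics(position, orientation): joint angles nearest the present ones, or None.
- read_state(): the state.
- camera(name): name is "scene" or "top" or "wrist"; returns a dict with "image" (480x640x3 uint8, blue, green, red), "range_z" (480x640 float32, mm along the optical axis (not along the pixel's ray), 0 where there is no reading), "fx", "fy", "cx", "cy" (pixels), "cam_to_world" (4x4, takes a point from camera to world coordinates). Camera axes: x right, y up, looking along -z (the intrinsics and any distortion apply to the point x, -y, -z); pixel columns grow to the right and rows downward; lengths in mm; the calibration is good to about 2 mm. A picture is of the moment at which its call begins.
A pose or a line that the arm cannot do raises PlanningError and nothing moves.
- finish_job(): hands the job in, once; it reports no verdict.
The state is a dict: "time": time; "qpos": joint angles; "qvel": joint speeds; "joint_efforts": joint torques, N m; "eef_pos": TCP position; "tool_rot": TCP orientation; "ft_force": force on the tool from outside, world axes, zero at the start; "torque": the same for the moment, N m; "finger_gap": finger opening in mm.
Only numpy, scipy, OpenCV 4.12 (cv2) and the standard library are available. Lean on these libraries where they do the work, as an engineer would, in place of code of your own. Each camera call takes 0.05 s, during which the arm holds its last target.

## Task

On the bookbinder's squaring board, push the loose blue steel spacer block with the fingertips until its long side lies flat against the aluminium rail, then slide it along the rail, keeping it against the rail, into the pocket of the green corner piece until it is fully home against both the rail and the green cross wall. Only push it: it must stay flat on the board and never be lifted or tipped. Leave the red spool, the steel weight and the hammer where they are, and finish with the hand clear of everything.

Things in the scene. Friction and masses are not known exactly. Their poses are not given: they have to be found in the camera images.
- board: Plywood board fixed to the table, 200 mm (x) by 400 mm (y), top face 12 mm above the table; origin at the centre of its underside. An aluminium rail runs along its whole +x edge, parallel to y: rail face at x = +70 mm, 22 mm thick, top 30 mm above the table. The corner pieces sit against the rail, 150 mm either side of the board's middle; the spool and weight stand near the -x edge.
- green_corner: Target, fixed at the +y or -y end. Origin at rail face and board top, mid-piece; axes as board. 16 mm high, alike on both sides: wall y -6..6 mm, standing 48.5 mm out from the rail; lip along the rail, inner face x = -38.5, 10 thick, y -26..26, flared lead-ins to +-33. Use the pocket facing the board's middle: spacer home has its centre at x = -18, 28 mm from the origin; 18 mm of it sticks out.
- grey_corner: Grey corner piece, fixed, the same shape and frame as the green one, at the other end of the rail. Not to be used.
- spacer: Loose blue-painted steel block, 36 mm (x) by 44 mm (y) by 14 mm high, about 0.17 kg; origin at the centre of its underside. Starts flat on the board, centre 50 to 80 mm from the rail face and within 35 mm of the board's middle along y, turned up to 0.5 rad from the board. Its long +x side goes against the rail: axes then parallel to the board's, centre at board x = +52 mm.
- spool: Bystander: red plastic thread spool standing upright on the board near its near (-x) edge, at one end, 34 mm diameter, 36 mm high; origin at the centre of its underside.
- weight: Bystander: dark steel paper weight with a knob, standing on the board near its near (-x) edge, at the other end, 38 mm diameter, 40 mm high; origin at the centre of its underside.
- hammer: Bystander: hammer lying on the table to the left (+y) of the board, handle towards the robot.

How it is judged (in metres and radians):
On the way, in this order (a step that is already met when the one before it is completed fails the run):
1. the spacer lies flat against the rail (within 3 mm, and 0.06 rad of parallel) while its centre is still more than 75 mm from the middle of the green corner piece (x of spacer in the frame of board above 0.049 m and angle between the x axis of spacer and the x axis of board, either way round below 0.06 rad and horizontal distance between spacer and green_corner above 0.0785 m), for 0.2 s.
2. the spacer is fully home in the green pocket (x of spacer in the frame of board above 0.049 m and angle between the x axis of spacer and the x axis of board, either way round below 0.06 rad and (y of spacer in the frame of green_corner between 0.025 and 0.031 m or y of spacer in the frame of green_corner between -0.031 and -0.025 m) and y of spacer in the frame of board between -0.135 and 0.135 m and angle between spacer's own z axis and vertical below 0.05 rad and z of spacer in the frame of board between 0.01 and 0.0145 m and linear speed of spacer below 0.01 m/s), for 0.2 s.
At the end, for the whole second after the job is handed in: The spacer rests flat on the board in the green corner's pocket on the side of the board's middle, within 3 mm of the rail and of the cross wall, within 0.06 rad of parallel to the rail, at rest and released (all of step 2); the robot touches nothing.
It fails at once if the spacer is lifted more than 6 mm off the board or tipped more than 0.25 rad (z of spacer in the frame of board above 0.018 m or angle between spacer's own z axis and vertical above 0.25 rad).
It fails at once if the spacer comes within 75 mm of the green corner piece (along the rail) while more than 10 mm off the rail (y of spacer in the frame of green_corner between -0.075 and 0.075 m and x of spacer in the frame of green_corner below -0.028 m).
It fails at once if a bystander (spool, weight or hammer) is moved more than 15 mm (distance of any of spool, weight, hammer from where it was at the start of the episode above 0.015 m).
It also fails if it takes over 64 s, if anything falls off the work surface, if the arm or the gripper's body presses on something with over 40 N, if the wrist force passes 120 N, or if a joint passes its speed limit or range.

## Working session

There is one attempt and no reset: what is moved stays moved. The work goes in short steps, each a Python script; the robot and the scene stay as the last script left them, time stands still between calls to the robot, and variables do not carry over. Pictures are saved under pics/ and viewed, and the job is handed in when it is done.

```bash
ls; mkdir -p pics; python3 - <<'E'
from workcell import *
import cv2,numpy as np
s=read_state();print(s['time'],s['eef_pos'],s['ft_force'],s['finger_gap'])
for n in ['scene','top']:
    c=camera(n);cv2.imwrite(f'pics/{n}0.png',c['image']);print(n,c['fx'],c['cx'],c['cy'],[k for k in c]);print(np.round(c['cam_to_world'],3))
    np.savez(f'{n}0.npz',**{k:c[k] for k in c if not isinstance(c[k],str)})
E
```

```text
pics
0.0 [ 173.08235167 -600.19806712  230.73485472] [ 0.21465519 -0.15586207  0.79667047] 85.79894246159475
scene 473.13754428457133 319.7399581636257 239.01115292381914 ['image', 'range_z', 'fx', 'fy', 'cx', 'cy', 'cam_to_world']
[[ 4.42000e-01 -7.58000e-01  4.80000e-01  9.15553e+02]
 [ 8.97000e-01  3.65000e-01 -2.51000e-01 -7.47860e+01]
 [ 1.50000e-02  5.41000e-01  8.41000e-01  6.59260e+02]
 [ 0.00000e+00  0.00000e+00  0.00000e+00  1.00000e+00]]
top 601.7246810384487 314.79062081328385 245.1516499496857 ['image', 'range_z', 'fx', 'fy', 'cx', 'cy', 'cam_to_world']
[[ 0.000000e+00  9.950000e-01 -9.800000e-02  4.723120e+02]
 [-1.000000e+00  0.000000e+00  2.000000e-03  1.283240e+02]
 [ 2.000000e-03  9.800000e-02  9.950000e-01  1.081897e+03]
 [ 0.000000e+00  0.000000e+00  0.000000e+00  1.000000e+00]]
```

View pics/scene0.png

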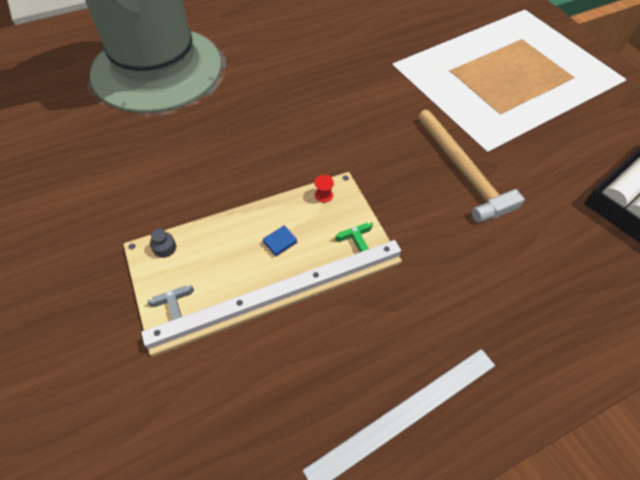

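View pics/top0.png

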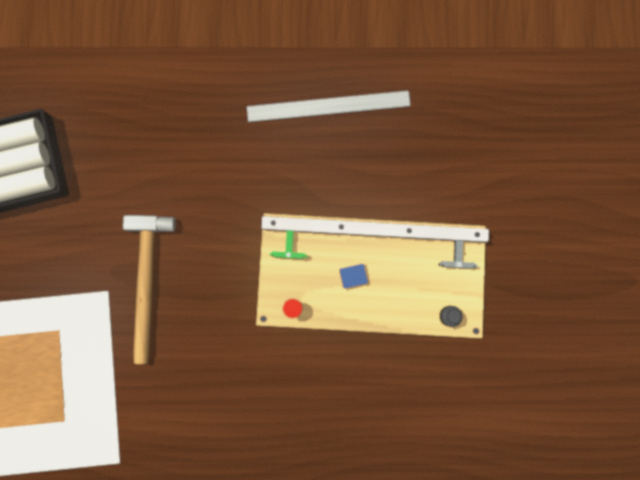

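The top view shows green at the left end (+y) around (290,245), the blue spacer near (354,276), the red spool at (292,308), the weight at (451,316), and the rail along row ~228. Next I'll measure from both cameras.

```bash
cat > h.py <<'E'
import cv2,numpy as np
def ray(c,px,z):
    px=np.atleast_2d(np.asarray(px,float));T=c['cam_to_world']
    d=np.c_[(px[:,0]-c['cx'])/c['fx'],-(px[:,1]-c['cy'])/c['fy'],-np.ones(len(px))]@T[:3,:3].T
    o=T[:3,3];return o+d*((z-o[2])/d[:,2])[:,None]
def mask(im,lo,hi):
    m=cv2.inRange(cv2.cvtColor(im,cv2.COLOR_BGR2HSV),np.array(lo),np.array(hi))
    n,l,s,_=cv2.connectedComponentsWithStats(m)
    return (l==1+s[1:,4].argmax()).astype(np.uint8) if n>1 else m
BLUE=((100,110,40),(125,255,255));GREEN=((50,110,40),(80,255,255));RED=((0,180,80),(6,255,255))
WOOD=((12,50,140),(32,190,255))
def rect(c,col,z):
    m=mask(c['image'],*col);cn=max(cv2.findContours(m,0,1)[0],key=cv2.contourArea)[:,0]
    p=ray(c,cn,z);return cv2.minAreaRect(p[:,:2].astype(np.float32)),p,m
E
python3 - <<'E'
from h import *
for n in ['top','scene']:
    c=dict(np.load(n+'0.npz'));print(n)
    for nm,col,z in [('wood',WOOD,12),('blue',BLUE,26),('green',GREEN,28),('red',RED,48)]:
        r,p,m=rect(c,col,z);print(nm,np.round(r[0],1),np.round(r[1],1),round(r[2],2),m.sum(), 'corners',np.round(cv2.boxPoints(r),0).tolist())
    v,u=np.nonzero(mask(c['image'],*BLUE)); 
    T=c['cam_to_world'];d=c['range_z'][v,u]
    P=np.c_[(u-c['cx'])/c['fx']*d,-(v-c['cy'])/c['fy']*d,-d]@T[:3,:3].T+T[:3,3]
    print('blue depth median',np.median(P,0))
E
```

```text
top
wood [512.5  27.3] [402.2 177.3] 86.72 19885 corners [[412.0, -168.0], [590.0, -179.0], [613.0, 223.0], [435.0, 233.0]]
blue [522.7  59.2] [29.5 37.8] 12.53 362 corners [[504.0, 74.0], [512.0, 38.0], [541.0, 44.0], [533.0, 81.0]]
green [578.5 172.8] [46.  61.5] 0.01 259 corners [[556.0, 204.0], [556.0, 142.0], [602.0, 142.0], [602.0, 204.0]]
red [466.6 164.7] [27.2 29.1] 0.0 250 corners [[453.0, 179.0], [453.0, 150.0], [480.0, 150.0], [480.0, 179.0]]
blue depth median [522.33155892  59.46725493  25.07689754]
scene
wood [506.4  25.4] [401.6 161.8] 86.7 18351 corners [[414.0, -170.0], [576.0, -180.0], [599.0, 221.0], [437.0, 231.0]]
blue [528.  56.] [36.5 42.8] 13.03 520 corners [[505.0, 73.0], [515.0, 31.0], [551.0, 39.0], [541.0, 81.0]]
green [569.5 165.9] [52.2 54.7] 51.95 398 corners [[532.0, 162.0], [575.0, 128.0], [607.0, 170.0], [564.0, 203.0]]
red [477.6 157.9] [30.1 57.1] 64.41 398 corners [[445.0, 157.0], [497.0, 132.0], [510.0, 159.0], [458.0, 184.0]]
blue depth median [528.5750741   55.88137468  25.82114421]
```

```bash
python3 - <<'E'
from workcell import *
from h import *
s=read_state();print(np.round(s['tool_rot'],3),s['time'])
def R(a): # tool x dir at world angle a
    return np.array([[np.cos(a),np.sin(a),0],[np.sin(a),-np.cos(a),0],[0,0,-1.]])
for k in range(4):
    a=-0.057+k*np.pi/2
    q=[inverse_kinematics(p,R(a)) for p in ([505,27,300],[470,60,14],[590,60,14])]
    print(round(a,2),[None if x is None else np.round(x,2).tolist() for x in q])
E
```

```text
[[ 0.277 -0.961 -0.   ]
 [-0.961 -0.277  0.001]
 [-0.001  0.    -1.   ]] 0.1
-0.06 [[0.39, 0.32, -0.71, 1.79, 0.23, 1.11, -0.46], [0.02, 0.68, -0.36, 2.12, 0.55, 0.43, -0.83], [0.09, 0.8, -0.42, 1.8, 0.51, 0.65, -0.69]]
1.51 [[0.61, 0.41, -1.04, 1.79, 0.38, 1.17, 0.97], [0.36, 0.81, -0.84, 2.1, 1.0, 0.7, 0.36], [0.33, 0.91, -0.8, 1.79, 0.87, 0.83, 0.61]]
3.08 [[0.74, 0.51, -1.27, 1.78, 0.52, 1.24, 2.42], [-0.69, 0.79, 0.61, 2.15, -0.98, 0.51, -2.52], [-0.73, 1.0, 0.85, 1.85, -1.04, 0.82, -2.52]]
4.66 [[0.29, 0.3, -0.58, 1.8, 0.18, 1.1, -1.98], [-0.13, 0.66, -0.16, 2.12, 0.27, 0.37, -2.14], [-0.11, 0.77, -0.13, 1.81, 0.17, 0.57, -1.97]]
```

```bash
cat >> h.py <<'E'
def R(a):
    return np.array([[np.cos(a),np.sin(a),0],[np.sin(a),-np.cos(a),0],[0,0,-1.]])
E
python3 - <<'E'
from workcell import *
from h import *
movep([490,40,300],R(1.513)); clamp()
c=camera('wrist');cv2.imwrite('pics/w1.png',c['image']);np.savez('w1.npz',**c)
s=read_state();print(s['time'],s['eef_pos'],s['finger_gap'],c['fx'],np.round(c['cam_to_world'],3))
for nm,col,z in [('wood',WOOD,12),('blue',BLUE,26),('green',GREEN,28),('red',RED,48)]:
        r,p,m=rect(c,col,z);print(nm,np.round(r[0],1),np.round(r[1],1),round(r[2],2),m.sum(), 'corners',np.round(cv2.boxPoints(r),1).tolist())
E
```

```text
3.4583 [490.00852886  40.00499066 300.00638059] 0.11491481724397841 387.49029030913596 [[ 5.80000e-02 -9.59000e-01 -2.76000e-01  4.19388e+02]
 [ 9.98000e-01  5.50000e-02  1.70000e-02  4.43720e+01]
 [-1.00000e-03 -2.77000e-01  9.61000e-01  4.41906e+02]
 [ 0.00000e+00  0.00000e+00  0.00000e+00  1.00000e+00]]
wood [511.5  24.8] [399.4 170.7] 86.56 45837 corners [[414.29998779296875, -169.39999389648438], [584.7000122070312, -179.60000610351562], [608.7000122070312, 219.0], [438.29998779296875, 229.3000030517578]]
blue [523.2  56.9] [35.3 41.7] 12.53 1168 corners [[501.5, 73.4000015258789], [510.6000061035156, 32.70000076293945], [545.0, 40.29999923706055], [535.9000244140625, 81.0999984741211]]
green [578.7 168.8] [65.5 50.6] 86.71 835 corners [[551.5999755859375, 137.60000610351562], [602.0999755859375, 134.6999969482422], [605.9000244140625, 200.0], [555.2999877929688, 202.89999389648438]]
red [468.  145.7] [19.1  8.5] 4.9 91 corners [[458.20001220703125, 149.10000610351562], [458.8999938964844, 140.60000610351562], [477.8999938964844, 142.3000030517578], [477.20001220703125, 150.6999969482422]]
```

View pics/w1.png

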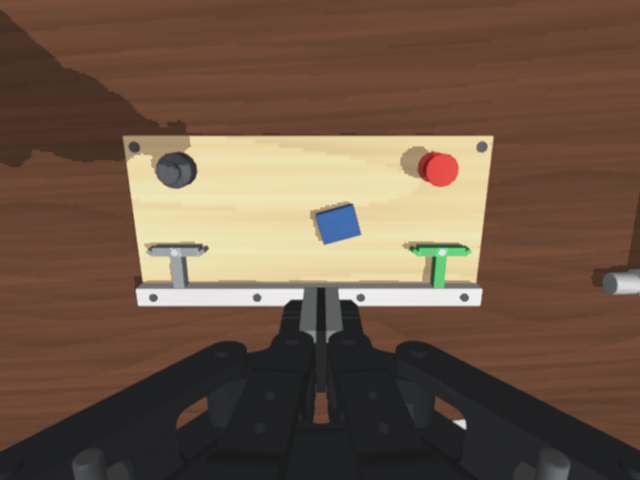

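The wrist view is clear: spacer at (338,224), green piece at (440,255), rail on rows 285–300, all fitting the stated sizes (blue 35×42, green 66×50, board 399 mm). I'll push towards the rail now.

```bash
cat >> h.py <<'E'
YAW=-0.058; C=np.array([525.6,24.0])
RB=np.array([[np.cos(YAW),-np.sin(YAW)],[np.sin(YAW),np.cos(YAW)]])
def W(x,y,z): return [*(C+RB@[x,y]),z]
def B(p): return RB.T@(np.asarray(p)[:2]-C)
RT=R(YAW+np.pi/2)
def look(name,camera,n='wrist'):
    c=camera(n);cv2.imwrite(f'pics/{name}.png',c['image'])
    for nm,col,z in [('blue',BLUE,26),('green',GREEN,28)]:
        r,p,m=rect(c,col,z);print(nm,'board',np.round(B(r[0]),1),np.round(r[1],1),'ang',round(r[2]-np.degrees(YAW),2),m.sum())
    return c
E
python3 - <<'E'
from workcell import *
from h import *
movep(W(-54,32,70),RT);movel(W(-54,32,15),max_speed=100)
s=read_state();print(s['time'],B(s['eef_pos']),s['eef_pos'][2],s['ft_force'])
g=movel(W(28,32,15),max_speed=35,guard=8)
s=read_state();print(g,s['time'],B(s['eef_pos']),s['ft_force'])
look('w2',camera)
look('t2',camera,'top')
E
```

```text
5.0833 [-53.62104327  32.09473422] 15.536728742583096 [ 0.75281265 -1.00850738  0.56466587]
True 7.125 [24.45133072 31.81957786] [-0.57692919  0.01514235 -0.41978882]
blue board [61.7 31.9] [ 6.9 14.8] ang 90.07 477
green board [ 42.9 133.1] [62.  39.9] ang 12.73 8203Traceback (most recent call last):
  File "<stdin>", line 8, in <module>
  File "h.py", line 25, in look
    r,p,m=rect(c,col,z);print(nm,'board',np.round(B(r[0]),1),np.round(r[1],1),'ang',round(r[2]-np.degrees(YAW),2),m.sum())
          ~~~~^^^^^^^^^
  File "h.py", line 13, in rect
    m=mask(c['image'],*col);cn=max(cv2.findContours(m,0,1)[0],key=cv2.contourArea)[:,0]
                               ~~~^^^^^^^^^^^^^^^^^^^^^^^^^^^^^^^^^^^^^^^^^^^^^^^^
ValueError: max() iterable argument is empty
```

View pics/w2.png

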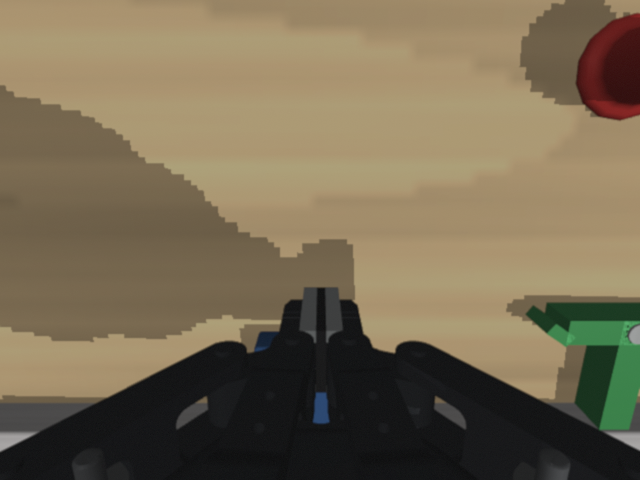

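The tip stopped on contact at board x = 24.5, close to the expected 23. The hand hides the spacer in this view, with blue only at (265,342) and (321,408). I'll back off, lift and look.

```bash
python3 - <<'E'
from workcell import *
from h import *
movel(W(5,32,15),max_speed=100);movel(W(-36,5,240),max_speed=250)
look('w3',camera);print(read_state()['time'])
E
```

```text
blue board [50.7 27.7] [41.4 36.5] ang 90.02 910
green board [ 33.8 141.3] [60.7 56.9] ang 58.12 1245
8.6917
```

View pics/w3.png

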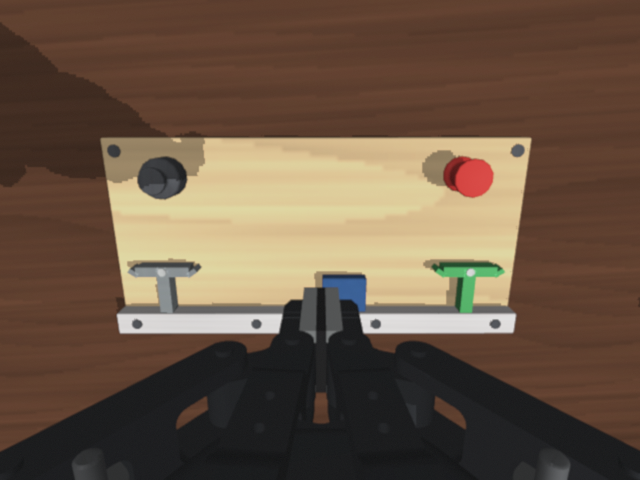

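The spacer is flat on the rail at (345,290), parallel to within 0.1°. Next I'll slide it along the rail with a slight drift towards the rail.

```bash
python3 - <<'E'
from workcell import *
from h import *
movel(W(30,-20,80),max_speed=250);movel(W(51,-16,40),max_speed=150);movel(W(51,-16,15),max_speed=80)
s=read_state();print(s['time'],B(s['eef_pos']),s['ft_force'])
g=movel(W(54.5,101,15),max_speed=35,guard=8)
s=read_state();print(g,s['time'],B(s['eef_pos']),s['ft_force'])
E
```

```text
10.4583 [ 50.71286695 -15.89940673] [ 0.37995263 -0.05687866  0.41944189]
True 11.8583 [51.30159097 19.10451044] [ 0.34143793  0.50935879 -0.15045581]
```

It stopped early at y = 19. I'll look before continuing.

```bash
python3 - <<'E'
from workcell import *
from h import *
movel(W(51,12,15),max_speed=100);movel(W(0,-60,200),max_speed=250)
c=look('w4',camera);look('s4',camera,'scene');print(read_state()['time'])
E
```

```text
blue board [50.8 53. ] [44.9 37. ] ang 90.05 2081
green board [ 44.3 145.5] [72.4 50. ] ang 90.02 1833
blue board [52.5 53.4] [41.8 29.4] ang 90.15 449
green board [ 35.6 144.2] [52.2 54.7] ang 55.27 398
13.175
```

View pics/w4.png

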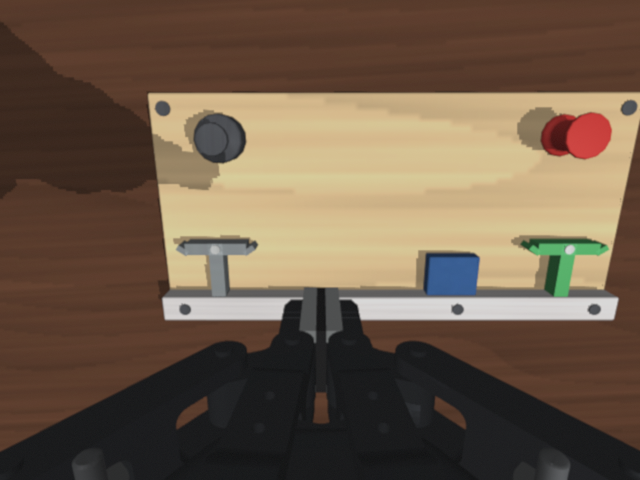

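View pics/s4.png

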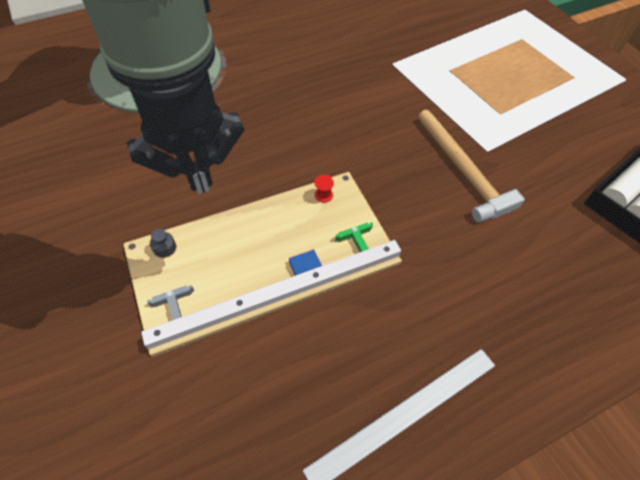

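The spacer is still parallel (0.05°) and on the rail at y = 53, seen at (451,274), so it was only a transient. I'll continue more slowly with a higher guard.

```bash
python3 - <<'E'
from workcell import *
from h import *
movel(W(30,0,80),max_speed=250);movel(W(51,5,40),max_speed=150);movel(W(51,10,15),max_speed=80)
for y,x in [(40,51.5),(65,52.5),(85,53.3),(101,54)]:
    g=movel(W(x,y,15),max_speed=25,guard=12)
    s=read_state();print(g,s['time'],B(s['eef_pos']),s['ft_force'])
    if g:break
E
```

```text
False 16.1417 [51.40634803 39.89558597] [-2.68699298 -3.23856369  1.08846788]
True 16.825 [51.24033963 54.74432251] [-0.5001193  -1.22631105  1.75571917]
```

```bash
python3 - <<'E'
from workcell import *
from h import *
movel(W(51,45,15),max_speed=100);movel(W(0,-20,200),max_speed=250)
c=look('w5',camera);print(read_state()['time'])
E
```

```text
blue board [51.1 88.5] [44.8 36.9] ang 90.09 2083
green board [ 44.5 146.4] [70.1 49.9] ang 90.02 1731
18.0833
```

View pics/w5.png

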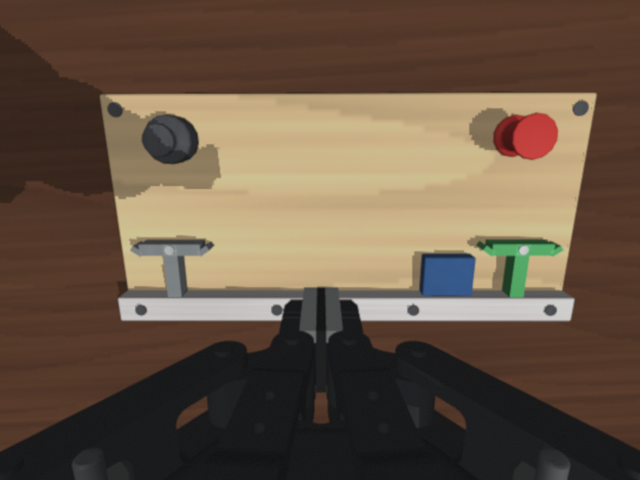

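The spacer is still flat and parallel at y = 88.5, about 7 mm short of the lead-ins. The drift towards the rail was adding rail friction, so I'll go straight with a higher guard.

```bash
python3 - <<'E'
from workcell import *
from h import *
movel(W(30,30,80),max_speed=250);movel(W(51.3,40,40),max_speed=150);movel(W(51.3,47,15),max_speed=80)
for y in (60,70,80,96):
    g=movel(W(51.5,y,15),max_speed=25,guard=20)
    s=read_state();print(g,s['time'],B(s['eef_pos']),s['ft_force'])
    if g:break
E
```

```text
False 20.3667 [51.48372079 60.12014697] [-0.76364847  0.35456258  0.44421004]
False 20.9167 [51.46762492 70.26566274] [ 0.53383866  0.4377983  -0.18144485]
False 21.4667 [51.50475762 80.23571715] [0.90132991 0.603903   0.73006125]
True 21.925 [51.72984423 86.66450172] [ 0.6940725  -5.29345886  2.43084978]
```

Stopped at y = 86.7, where about 87–88 was expected for home. I'll back off and check.

```bash
python3 - <<'E'
from workcell import *
from h import *
movel(W(51,75,15),max_speed=100);movel(W(0,30,200),max_speed=250)
c=look('w6',camera);cv2.imwrite('pics/w6z.png',cv2.resize(c['image'][200:340,340:600],None,fx=3,fy=3,interpolation=2));print(read_state()['time'])
look('s6',camera,'scene')
np.savez('w6.npz',**c)
E
```

```text
blue board [ 50.8 120.9] [44.6 36.9] ang 90.02 2056
green board [ 44.3 147.9] [67.5 49.8] ang 90.0 1547
23.1917
blue board [ 51.3 120.7] [44.3 32.1] ang 90.34 473
green board [ 34.7 144.8] [52.2 52.5] ang 55.27 340
```

View pics/w6z.png

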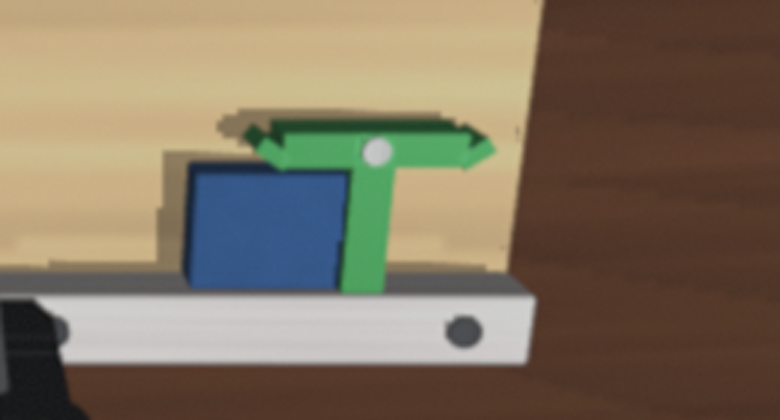

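```bash
python3 - <<'E'
from h import *
c=dict(np.load('w6.npz'));im=c['image']
for v in (262,270,278,286):
    print(v,[tuple(int(x) for x in im[v,u]) for u in range(448,462)])
# edges (zoom px -> px): blue face L/R, wall L/R at row 275
b=mask(im,*BLUE);g=mask(im,*GREEN)
for v in (268,274,280,286):
    ub=np.nonzero(b[v])[0];ug=np.nonzero(g[v])[0]
    e=[B(ray(c,[[u,v]],z)[0]) for u,z in ((ub[0]-.5,26),(ub[-1]+.5,26),(ug[0]-.5,28),(ug[-1]+.5,28))]
    print(v,np.round([x[1] for x in e],1),'x',np.round(e[0][0],1))
E
```

```text
262 [(137, 89, 54), (138, 88, 54), (137, 88, 53), (137, 88, 53), (138, 89, 54), (139, 89, 54), (131, 83, 51), (90, 66, 38), (62, 91, 45), (87, 147, 72), (99, 164, 81), (99, 164, 81), (99, 164, 81), (99, 165, 82)]
270 [(139, 89, 55), (138, 89, 54), (138, 89, 55), (137, 87, 52), (137, 87, 53), (130, 83, 51), (91, 64, 38), (58, 79, 38), (76, 129, 63), (93, 156, 76), (98, 163, 80), (98, 164, 81), (98, 163, 80), (99, 164, 81)]
278 [(138, 89, 54), (139, 89, 54), (140, 90, 55), (140, 89, 55), (140, 89, 55), (127, 82, 51), (83, 79, 42), (70, 115, 56), (90, 152, 74), (97, 162, 79), (98, 163, 79), (98, 163, 80), (97, 163, 79), (98, 163, 80)]
286 [(137, 87, 53), (138, 88, 54), (139, 89, 55), (133, 85, 53), (101, 66, 41), (63, 63, 35), (59, 98, 46), (87, 147, 71), (96, 161, 78), (97, 162, 79), (97, 162, 79), (97, 161, 79), (96, 161, 78), (96, 162, 79)]
268 [ 98.5 143.1 143.3 155.2] x 44.1
274 [ 98.8 143.6 142.9 154.8] x 49.6
280 [ 99.1 143.2 142.5 154.5] x 55.2
286 [ 98.5 142.8 143.  155.1] x 60.8
```

The gap to the wall is about 0 mm. The x reading matches the earlier reading flush on the rail, and the angle is within 0.3°. The hand is clear at z = 200, so I'll hand in.

```bash
python3 - <<'E'
from workcell import *
s=read_state();print(s['time'],s['eef_pos'],s['ft_force'])
finish_job()
E
```

```text
23.2417 [526.993812    54.2858018  198.67287194] [0.52135198 0.34052176 0.51880795]
the job is handed in; nothing more can be done
```

I pushed the spacer flat against the rail with the closed fingertips, then slid it along the rail into the green pocket. It took three pushes, because the force guard stopped the first two partway. I handed the job in at 23.2 s with the hand clear at about 200 mm above the table.

**Last checks:**
- **Cross wall:** the gap to the green wall measured 0 mm, within about 1 mm, and the last push ended on firm contact (20 N guard).
- **Rail:** the spacer's x read 50.8 mm, the same as when it was first pressed flat. The nominal value is 52 mm, which is within the 2 mm camera calibration.
- **Angle:** it read 0.0° (wrist camera) and 0.3° (scene camera) off parallel; the limit is 3.4°.
- **Disagreement:** spacer to green-corner centre came out at 27.0 mm from the outline centres, against 28 mm nominal. I put this down to the green outline including a visible side face.
- **Bystanders:** I stayed well away from the spool, weight and hammer. I didn't measure their final positions.

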